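# Refit the filter lid of the office air cleaner

## Robot

A 7-joint arm with a two-finger parallel gripper is mounted at the origin on the work surface. World frame = base frame: x ahead of the robot, y to its left, z up, the work surface at z = 0. Lengths are in m, angles in degrees, forces in N, time in s.
With the tool pointing down it reaches from about 0.4 to 0.875 m from the base axis. Payload 6.5 kg.
Tool frame: the origin (TCP) lies midway between the tips of the shut fingers; the grasp point (between the pads) lies 19 mm behind it; z points along the fingers, y is the direction in which the jaws open and shut (so a half turn about z gives the same grasp; the last joint's range is limited). The gripper opens to 85 mm and grips with 20 to 120 N. Pads are 22 mm wide; open, the fingers measure 114 mm over their backs; the gripper's body (76 mm by 85 mm) begins 54 mm behind the grasp point. The pads swing forward as they close: fully open they stand 13 mm farther back than shut.
Start: joints at [71.264, 30.733, -0.252, 88.115, 0.149, 61.152, -4.079], TCP at [0.168, -0.628, 0.231] pointing down, gripper open.
Joint ranges: [-154.64, 154.64], [-21.42, 123.67], [-72.66, 72.17], [13.99, 137.28], [-74.86, 254.86], [10.95, 109.41], [-158.01, 158.01]. Speed limits (degrees/s): [136.94, 136.94, 180, 180, 180, 180, 180].

## Interface

Orientations are given as [roll, pitch, yaw] about the fixed x, y, z axes, in that order (R = Rz(yaw) Ry(pitch) Rx(roll)).
In Python, from bench import sensors, vision, order gives the robot as it stands. The module is installed in compiled form; this text tells all that it offers.
- The arm moves only by the tool carry_out, never from a script. Its argument "motion" is a list of rows, each an object with "xyz": the shift along the tool's x, y, z in cm, a list of three; "rotation": the turn, a rotation vector about the tool's x, y, z in rad, a list of three; "gripper": the finger opening in cm, from 0 to 8.54. A call has 1 to 8 rows; each row is the pose to reach, as a shift and turn from the pose commanded when the call began, along the tool's axes at that moment; what a row does not reach only later rows make up. A row lasts 1/12 s, in which the tool goes at most 41.7 mm and 7.16 degrees, less where a joint would pass 70% of its speed; a pose out of reach is approached as far as the arm can. A call with a gripper value outside its range is refused whole. The fingers move at their own pace and stop on an object; "newtons" is the grip in N (left out, the last holds). Time passes only in rows, so rows that repeat a pose let the fingers close. It gives the time, the measured TCP pose, the force and the opening at its end, in the units of the state.
- sensors.get_state(): the state, without advancing time (a new reading comes with each control period).
- vision.snapshot(name): name is "scene" or "top" or "wrist"; returns a dict with "image" (384x512x3 uint8, red, green, blue), "z_map" (384x512 float32, m along the optical axis (not along the pixel's ray), 0 where there is no reading), "fx", "fy", "cx", "cy" (pixels), "pose" (4x4, takes a point from camera to world coordinates). Camera axes: x right, y down, z forward; pixel columns grow to the right and rows downward; lengths in m; the calibration is good to about 2 mm. A picture is of the moment at which its call begins.
- order.finish_job(): hands the job in, once; it reports no verdict.
The state is a dict: "t": time; "qpos": joint angles; "qd": joint speeds; "tau": joint torques, N m; "tool_pos": TCP position; "tool_rot": TCP orientation; "contact_force": force on the tool from outside, world axes, zero at the start; "ft_torque": the same for the moment, N m; "finger_gap": finger opening in m.
Only numpy, scipy, OpenCV 4.12 (cv2) and the standard library are available. Lean on these libraries where they do the work, as an engineer would, in place of code of your own. Each camera call takes 0.05 s, during which the arm holds its last target.

## Task

The office air cleaner has its new filter in; put its filter lid, the slatted plate with the grip bar, back on. Slip the lid's lip under the rear ledge of the opening with the lid tilted, then swing the other edge down under control, without letting it drop, until the lid lies flush in the opening, and let go. Leave the other things on the table where they are.

Things in the scene. Friction and masses are not known exactly. Their poses are not given: they have to be found in the camera images.
- cleaner: Air cleaner standing on the table, fixed: white box 256 (x) x 250 (y) x 150 mm high with louvres, a control strip with a knob and three keys on the front part of its top. Origin: centre of its underside; x points from its front to its back, z up. The opening for the lid is in its top.
- cleaner_opening (a point): Centre of the opening, at the height of its seat: 8 mm behind the cleaner's origin, 145 mm above the table, 5 mm under the top; axes as the cleaner's. The opening is 172 (x) x 160 (y) mm. A seat about 10 mm wide for the lid's plate runs along both sides and the front, none at the rear. The pleated filter's top is 33 mm below this point.
- cleaner_ledge (a point): Middle of the lower edge of the ledge (the overhanging rear top deck, 5 mm thick), on the rear side of the opening: 94 mm behind the cleaner's origin, 145 mm above the table. Axes as the cleaner's. Under the ledge, to +x of this point, is free space 25 mm deep and 30 mm high for the lip.
- lid: Filter lid, loose, lying right way up on the table: white slatted plate 166 (x) x 154 (y) x 5 mm, 0.2 to 0.42 kg. Origin: centre of its underside; ribs (11 mm inset) hold the plate 9 to 14 mm above it. x points from the free edge (-83 mm) to the lip edge (plate to +83 mm), z up. Seated: axes as the cleaner's, origin 8 mm behind and 136 mm above the cleaner's, 3 mm play each way.
- lid_grip (a point): Centre of the lid's grip bar, the place to grasp: a straight bar 14 mm thick (x), 18 mm high, 100 mm long (y) on two end posts (76 mm clear between them), 20 mm from the lid's centre towards the free edge. The bar's centre is 37 mm above the lid's origin, 23 mm above the plate. Axes as the lid's.
- lid_lip (a point): Middle of the tip of the lip, on its upper side: 99 mm along +x from the lid's origin, 5 mm above it. The lip is a tongue 110 mm wide (y) and 5 mm thick that sticks out 16 mm past the plate's edge, its upper side 4 mm lower than the plate's underside. Axes as the lid's.
- lid_free_edge (a point): Middle of the upper side of the lid's free edge, opposite the lip: 83 mm along -x from the lid's origin, 14 mm above it.
- used_filter: Used grey pleated filter cartridge, 150 x 140 x 34 mm, lying on the table; leave it.
- glue_stick: White glue stick standing on the table, 29 mm across, 85 mm high; leave it.
- tape_roll: Roll of brown packing tape lying flat, 96 mm across, 48 mm high; leave it.
- mug: Blue mug with a handle, 82 mm across, 92 mm high; leave it.
- stapler: Black stapler, 130 mm long, 40 mm high; leave it.
- marker: Blue marker pen lying on the table, 135 mm long, 18 mm thick; leave it.

How it is judged:
By the outcome, as a careful person would: the job done as asked, in the order asked, and still so for the second after the job is handed in, with the robot touching nothing.
It also fails if it takes over 48 s, if anything falls off the work surface, if the arm or the gripper's body presses on something with over 40 N, if the wrist force passes 120 N, or if a joint passes its speed limit or range.

## Working session

There is one attempt and no reset: what is moved stays moved. The work goes in short steps, Python scripts to look and compute and a tool call to move; the robot and the scene stay as the last step left them, time stands still between calls to the robot, and variables do not carry over. Pictures are saved under pics/ and viewed, and the job is handed in when it is done.

Besides the shell and the picture viewer there is one more tool, called after "Emit:" by a JSON object that holds its "api" and its "payload", one argument or row to a line. carry_out: Moves the arm, as the interface text tells. Its arguments: {"type":"object","properties":{"motion":{"type":"array","items":{"type":"object","properties":{"xyz":{"type":"array","items":{"type":"number"}},"rotation":{"type":"array","items":{"type":"number"}},"gripper":{"type":"number"}}}},"newtons":{"type":"number"}},"required":["motion"]}

```bash
ls; mkdir -p pics; python3 - <<'E'
from bench import sensors, vision
import cv2,numpy as np
s=sensors.get_state(); print(s)
for n in("scene","top","wrist"):
    d=vision.snapshot(n); cv2.imwrite(f"pics/{n}0.png",d["image"][:,:,::-1]); np.savez(f"{n}0.npz",**d)
    print(n,d["fx"],d["cx"],d["cy"],np.round(d["pose"],3).tolist())
E
```

```text
pics
{'t': 0.0, 'qpos': array([71.26398067, 30.77638354, -0.25576232, 88.17213621,  0.15024152,
       61.15057992, -4.07853778]), 'qd': array([ 0.04184455,  0.10909038, -0.06623488,  0.00339745, -0.02299765,
       -0.01847151, -0.04799144]), 'tau': array([-1.00677855e-03, -5.83417225e+01,  1.04800601e+00, -2.59096599e+01,
        1.22379995e-02,  9.60114965e-03,  1.03885532e-05]), 'tool_pos': array([ 0.16743478, -0.62740659,  0.23041565]), 'tool_rot': array([-1.79901527e+02,  7.62268021e-03,  1.49499513e+01]), 'contact_force': array([ 0.14215041, -0.30476904, -0.01538314]), 'ft_torque': array([-0.03464683,  0.0055507 , -0.01903118]), 'finger_gap': 0.08503387725388353}
scene 368.995979313122 257.0824926583004 189.68908693262006 [[0.813, 0.443, -0.379, 0.969], [0.583, -0.624, 0.521, -0.591], [-0.006, -0.644, -0.765, 1.0], [0.0, 0.0, 0.0, 1.0]]
top 395.9726660552705 255.99494603840324 191.94988567962093 [[-0.009, -0.996, 0.092, 0.372], [-1.0, 0.009, 0.003, 0.017], [-0.003, -0.092, -0.996, 1.701], [0.0, 0.0, 0.0, 1.0]]
wrist 280.2698970262403 256.6779291366926 191.0831021213932 [[0.258, -0.926, -0.277, 0.239], [-0.966, -0.248, -0.073, -0.608], [-0.001, 0.286, -0.958, 0.372], [0.0, 0.0, 0.0, 1.0]]
```

View pics/scene0.png

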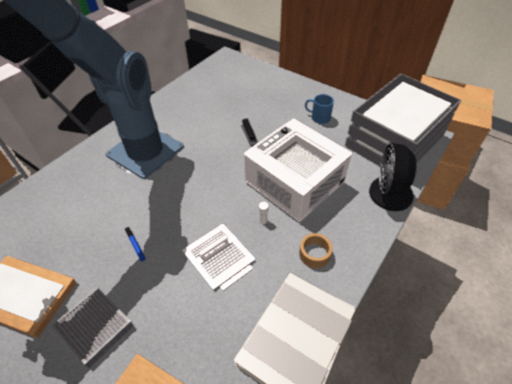

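View pics/top0.png

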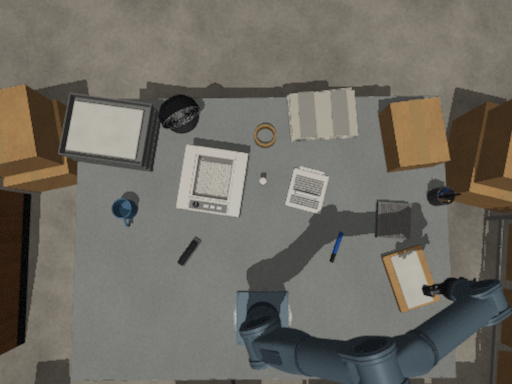

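View pics/wrist0.png

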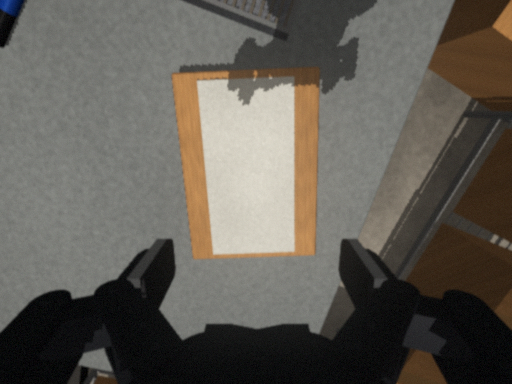

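The scene view shows the lid at about (220,256), the cleaner at about (298,165) and the glue stick at (264,212) between them. The top view shows the lid at (307,190) with its lip towards +x, and the cleaner at (213,180). Next I measure both using depth.

```bash
cat > h.py <<'E'
import numpy as np,cv2
def load(n): return dict(np.load(n+'.npz'))
def cloud(d):
    z=d['z_map']; v,u=np.mgrid[0:384,0:512]
    P=np.stack([(u-d['cx'])*z/d['fx'],(v-d['cy'])*z/d['fy'],z],-1)
    T=d['pose']; W=P@T[:3,:3].T+T[:3,3]; W[z==0]=np.nan; return W
def ray(d,u,v,h):
    T=d['pose']; r=T[:3,:3]@np.array([(u-d['cx'])/d['fx'],(v-d['cy'])/d['fy'],1]); return T[:3,3]+r*(h-T[2,3])/r[2]
def proj(d,p):
    T=d['pose']; c=(np.asarray(p)-T[:3,3])@T[:3,:3]; return np.array([d['fx']*c[0]/c[2]+d['cx'],d['fy']*c[1]/c[2]+d['cy']])
E
python3 - <<'E'
from h import *
for n,boxs in (('top0',{'cl':(165,130,260,230),'lid':(278,155,335,222)}),('scene0',{'cl':(235,112,360,225),'lid':(175,215,265,300)})):
    d=load(n);W=cloud(d)
    for k,(a,b,c,e) in boxs.items():
        w=W[b:e,a:c]; im=d['image'][b:e,a:c].astype(int); hz=w[...,2]
        print(n,k,np.histogram(hz[np.isfinite(hz)],bins=np.arange(-.02,.2,.01))[0])
        m=((hz>.135)&(hz<.165)) if k=='cl' else ((im.min(-1)>110)&(hz>-.02)&(hz<.06))
        m=m.astype(np.uint8)
        if k=='lid': m=cv2.morphologyEx(m,cv2.MORPH_CLOSE,np.ones((5,5)))
        cs,_=cv2.findContours(m,cv2.RETR_EXTERNAL,cv2.CHAIN_APPROX_NONE)
        c0=max(cs,key=cv2.contourArea); 
        H=.15 if k=='cl' else .014
        p=np.array([ray(d,u+a,v+b,H)[:2] for u,v in c0[:,0]],np.float32)
        print(cv2.minAreaRect(p*1000))
    for k,(a,b,c,e) in boxs.items():
        cv2.imwrite(f'pics/{n}{k}.png',cv2.resize(d['image'][b:e,a:c,::-1],None,fx=6,fy=6,interpolation=cv2.INTER_CUBIC)[:600,:800])
E
```

```text
top0 cl [  85 3122 1984  134   41    7   45   22   32   19   14   35  720  528
   21   75 1647  913   13    0    0]
((565.5404663085938, 196.18190002441406), (249.81114196777344, 255.8070526123047), 81.09703826904297)
top0 lid [  38 1638 1357  638   39   14   67    4    0    0    0    0    0    0
    0    0    0    0    0    0    0]
((543.8040161132812, -194.23446655273438), (241.45010375976562, 285.1271057128906), 89.21492004394531)
scene0 cl [   0 3505 2844  289  282  354  269  225  231  226  308  277  830  843
  249  302 1900 1101   18    8    0]
((566.4227294921875, 188.2911376953125), (261.2334899902344, 262.52252197265625), 81.01991271972656)
scene0 lid [   0 3169 2541 1669   31   57  146    1    0    0    0    0    0    0
    0    0    0    0    0    0    0]
((533.398681640625, -194.14688110351562), (277.73834228515625, 290.61981201171875), 35.40530776977539)
```

View pics/top0lid.png

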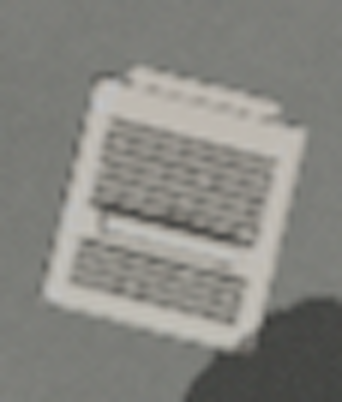

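View pics/scene0lid.png

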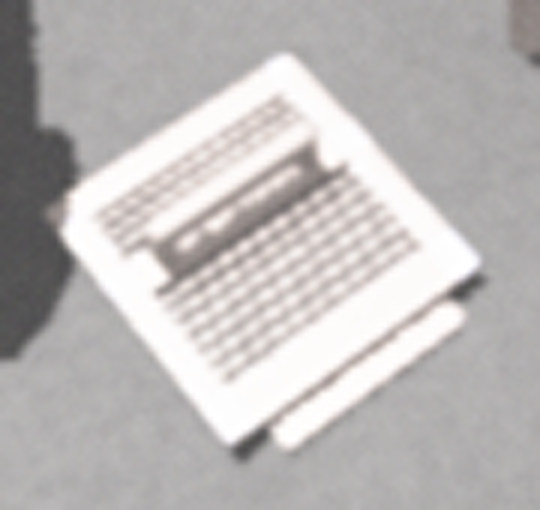

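View pics/scene0cl.png

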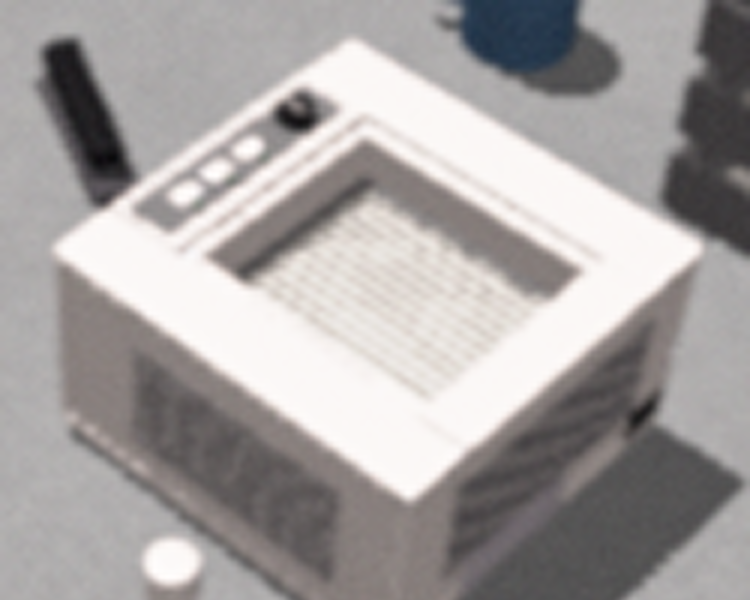

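View pics/top0cl.png

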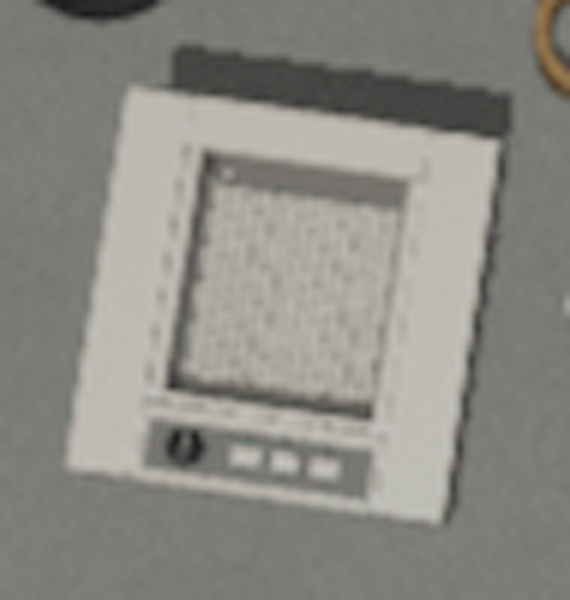

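```bash
python3 - <<'E'
from h import *
d=load('top0'); g=cv2.cvtColor(d['image'],cv2.COLOR_RGB2GRAY)
print(g[180,270:340]); 
for k,(a,b,c,e),H,thr in(('lid',(278,155,335,222),.014,155),('cl',(165,130,260,230),.15,155)):
    m=(g[b:e,a:c]>thr).astype(np.uint8); m=cv2.morphologyEx(m,cv2.MORPH_CLOSE,np.ones((7,7)))
    if k=='lid': m=cv2.morphologyEx(m,cv2.MORPH_OPEN,np.ones((5,5)))
    cs,_=cv2.findContours(m,cv2.RETR_EXTERNAL,cv2.CHAIN_APPROX_NONE); c0=max(cs,key=cv2.contourArea)
    p=np.array([ray(d,u+a,v+b,H)[:2] for u,v in c0[:,0]],np.float32)
    print(k,cv2.minAreaRect(p*1000))
# bar by depth
W=cloud(d)[155:222,278:335]; Wm=W[(W[...,2]>.032)&(W[...,2]<.06)]
print(len(Wm),cv2.minAreaRect((Wm[:,:2]*1000).astype(np.float32)),Wm[:,2].mean(),np.median(Wm,0))
d=load('scene0'); W=cloud(d)[215:300,175:265]; Wm=W[(W[...,2]>.032)&(W[...,2]<.06)]
print(len(Wm),cv2.minAreaRect((Wm[:,:2]*1000).astype(np.float32)),np.median(Wm,0))
E
```

```text
[121 122 119 120 123 122 121 123 121 119 123 122 122 124 122 123 122 123
 123 125 110 156 187 188 174 149 140 136 130 116 124 138 146 140 139 143
 142 137 118 123 136 144 142 139 143 134 129 134 145 152 159 172 183 187
 188 187 186 178 150 125 126 126 127 123 126 126 123 124 122 125]
lid ((600.8544921875, -214.990478515625), (156.1246795654297, 58.773563385009766), 68.48733520507812)
cl ((563.5418090820312, 195.07177734375), (250.42428588867188, 255.7395782470703), 81.23580932617188)
83 ((514.8407592773438, -188.99105834960938), (96.76275634765625, 14.420609474182129), 74.53047180175781) 0.04327523259760678 [ 0.51443298 -0.18537339  0.04264423]
198 ((534.2559204101562, -124.97196197509766), (237.24742126464844, 17.99530792236328), 72.42222595214844) [ 0.51574295 -0.18975009  0.04353736]
```

```bash
cat >> h.py <<'E'
from scipy.spatial.transform import Rotation as Ro
import json
def rpy(r,p,y): return Ro.from_euler('xyz',[r,p,y],degrees=True)
def getc():
    c=json.load(open('cmd.json')); return np.array(c['p']),Ro.from_quat(c['q'])
def setc(p,R): json.dump({'p':list(map(float,p)),'q':list(map(float,R.as_quat()))},open('cmd.json','w'))
def applyc(xyz,rot):  # record a commanded row
    p,R=getc(); setc(p+R.apply(np.array(xyz)/100),R*Ro.from_rotvec(rot))
def delta(pt,Rt,base=None):
    p,R=base or getc(); return np.round(R.inv().apply(np.array(pt)-p)*100,2),np.round((R.inv()*Rt).as_rotvec(),4)
E
python3 - <<'E'
from h import *
setc([.168,-.628,.231],rpy(-180,0,14.95))
print(delta([.51,-.19,.20],rpy(180,0,74.5)))
E
```

```text
(array([ 44.34, -33.49,   3.1 ]), array([-0.    , -0.    , -1.0393]))
```

Emit:
{"api": "carry_out", "payload": {
  "motion": [
    {"xyz": [22, -17, 1], "rotation": [0, 0, -0.52], "gripper": 8.5},
    {"xyz": [22, -17, 1], "rotation": [0, 0, -0.52], "gripper": 8.5},
    {"xyz": [22, -17, 1], "rotation": [0, 0, -0.52], "gripper": 8.5},
    {"xyz": [22, -17, 1], "rotation": [0, 0, -0.52], "gripper": 8.5},
    {"xyz": [22, -17, 1], "rotation": [0, 0, -0.52], "gripper": 8.5},
    {"xyz": [22, -17, 1], "rotation": [0, 0, -0.52], "gripper": 8.5},
    {"xyz": [22, -17, 1], "rotation": [0, 0, -0.52], "gripper": 8.5},
    {"xyz": [22, -17, 1], "rotation": [0, 0, -0.52], "gripper": 8.5}
  ]
}}

```text
t: 0.82
tool_pos: [0.3411, -0.4007, 0.2211]
tool_rot: [-179.9, -0.2, 45.3]
contact_force: [-0.4, -0.3, 1.0]
finger_gap: 0.0847
```

```bash
python3 - <<'E'
from h import *
applyc([22,-17,1],[0,0,-.52]); print(getc()[0]); print(delta([.51,-.19,.20],rpy(180,0,74.5)))
E
```

```text
[ 0.33669737 -0.40699955  0.221     ]
(array([27.58, -3.21,  2.1 ]), array([-0.    , -0.    , -0.5193]))
```

Emit:
{"api": "carry_out", "payload": {
  "motion": [
    {"xyz": [27.6, -3.2, 2], "rotation": [0, 0, -0.52], "gripper": 8.5},
    {"xyz": [27.6, -3.2, 2], "rotation": [0, 0, -0.52], "gripper": 8.5},
    {"xyz": [27.6, -3.2, 2], "rotation": [0, 0, -0.52], "gripper": 8.5},
    {"xyz": [27.6, -3.2, 2], "rotation": [0, 0, -0.52], "gripper": 8.5},
    {"xyz": [27.6, -3.2, 2], "rotation": [0, 0, -0.52], "gripper": 8.5},
    {"xyz": [27.6, -3.2, 2], "rotation": [0, 0, -0.52], "gripper": 8.5},
    {"xyz": [27.6, -3.2, 2], "rotation": [0, 0, -0.52], "gripper": 8.5},
    {"xyz": [27.6, -3.2, 2], "rotation": [0, 0, -0.52], "gripper": 8.5}
  ]
}}

```text
t: 1.48
tool_pos: [0.5136, -0.183, 0.2012]
tool_rot: [179.9, -0.3, 75.1]
contact_force: [-0.3, 0.5, 1.1]
finger_gap: 0.0853
```

```bash
python3 - <<'E'
from h import *
from bench import sensors,vision
applyc([27.6,-3.2,2],[0,0,-.52]); print(getc()[0])
for i in range(3): d=vision.snapshot("wrist"); s=sensors.get_state();print(s['tool_pos'],s['tool_rot'])
np.savez('w1.npz',**d); cv2.imwrite('pics/w1.png',d['image'][:,:,::-1])
W=cloud(d)
m=(W[...,2]>.034)&(W[...,2]<.055); Wm=W[m]; print(len(Wm),cv2.minAreaRect((Wm[:,:2]*1000).astype(np.float32)),np.median(Wm,0))
E
```

```text
[ 0.51020352 -0.18998431  0.201     ]
[ 0.51157102 -0.18648457  0.2010147 ] [ 1.79998971e+02 -1.08605538e-01  7.48950331e+01]
[ 0.51015945 -0.18911037  0.20094728] [-1.79962368e+02 -1.15668653e-02  7.46820102e+01]
[ 0.50933321 -0.19070173  0.20093019] [-1.79945141e+02  3.75093184e-02  7.45245813e+01]
7547 ((647.9282836914062, -340.4154968261719), (296.2652893066406, 406.26202392578125), 1.8506850004196167) [ 0.76382149 -0.21360621  0.04476114]
```

View pics/w1.png

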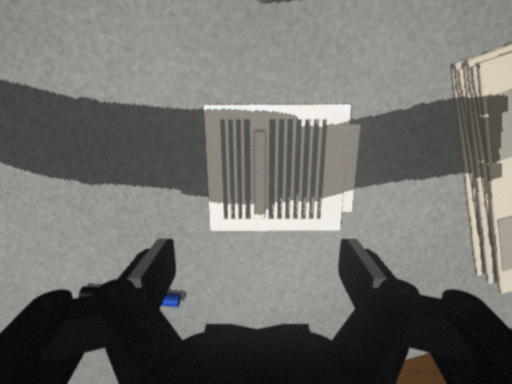

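The wrist view shows the lid at columns 205–352, rows 104–230. The bar is upright at about (261,172) and the lip is on the right at (350,167).

```bash
python3 - <<'E'
from h import *
d=load('w1'); W=cloud(d)[100:235,200:365]; 
z=W[...,2]; m=(z>.03)&(z<.06); m=m.astype(np.uint8)
n,l,st,c=cv2.connectedComponentsWithStats(m); i=1+np.argmax(st[1:,4]); print(st[i],c[i])
P=W[l==i]; print(cv2.minAreaRect((P[:,:2]*1000).astype(np.float32)),P.mean(0))
m2=(z>.007); P=W[m2]; print(cv2.minAreaRect((P[:,:2]*1000).astype(np.float32)))
# corners by visible plate quad on plane .014
for u,v in ((205,104.5),(351,104.5),(341,230.5),(210,230.5)): print(ray(d,u,v,.014))
for u,v in ((255,130),(267,130),(254,214),(268,214)): print(ray(d,u,v,.046))
E
```

```text
[  53   31   13   89 1102] [59.20145191 74.16515426]
((514.014892578125, -189.39968872070312), (98.59063720703125, 13.33887004852295), 75.21759033203125) [ 0.51498742 -0.18668579  0.04479914]
((533.3333740234375, -195.73159790039062), (153.93850708007812, 166.3502960205078), 74.7145004272461)
[ 0.47580277 -0.09968561  0.014     ]
[ 0.63370112 -0.14283399  0.014     ]
[ 0.59510931 -0.29181173  0.014     ]
[ 0.43355417 -0.24772285  0.014     ]
[ 0.52330243 -0.13919243  0.046     ]
[ 0.53531789 -0.14247506  0.046     ]
[ 0.49746671 -0.22883301  0.046     ]
[ 0.51277234 -0.23301078  0.046     ]
```

Emit:
{"api": "carry_out", "payload": {
  "motion": [
    {"xyz": [0.1, 0.4, 3], "rotation": [0, 0, -0.004], "gripper": 8.5},
    {"xyz": [0.1, 0.4, 7], "rotation": [0, 0, -0.004], "gripper": 8.5},
    {"xyz": [0.1, 0.4, 11], "rotation": [0, 0, -0.004], "gripper": 8.5},
    {"xyz": [0.1, 0.4, 14], "rotation": [0, 0, -0.004], "gripper": 8.5},
    {"xyz": [0.1, 0.4, 16], "rotation": [0, 0, -0.004], "gripper": 8.5},
    {"xyz": [0.1, 0.4, 17.2], "rotation": [0, 0, -0.004], "gripper": 8.5},
    {"xyz": [0.1, 0.4, 17.9], "rotation": [0, 0, -0.004], "gripper": 8.5},
    {"xyz": [0.1, 0.4, 18.1], "rotation": [0, 0, -0.004], "gripper": 8.5}
  ]
}}

```text
t: 2.3
tool_pos: [0.5134, -0.1912, 0.0198]
tool_rot: [-180.0, 0.0, 74.7]
contact_force: [0.3, -0.4, -0.3]
finger_gap: 0.0852
```

Emit:
{"api": "carry_out", "payload": {
  "motion": [
    {"xyz": [0, 0, 0], "gripper": 5},
    {"xyz": [0, 0, 0], "gripper": 3},
    {"xyz": [0, 0, 0], "gripper": 2},
    {"xyz": [0, 0, 0], "gripper": 1},
    {"xyz": [0, 0, 0], "gripper": 0},
    {"xyz": [0, 0, 0], "gripper": 0},
    {"xyz": [0, 0, 0], "gripper": 0},
    {"xyz": [0, 0, 0], "gripper": 0}
  ],
  "newtons": 60
}}

```text
validation failed for argument at $.mo...
```

```bash
python3 - <<'E'
from h import *
from bench import sensors,vision
applyc([.1,.4,18.1],[0,0,-.004]); print(getc()[0])
s=sensors.get_state();print(s['t'],s['tool_pos'],s['tool_rot'],s['finger_gap'],s['contact_force'],s['qpos'])
d=vision.snapshot("scene"); cv2.imwrite('pics/s1.png',cv2.resize(d['image'][180:330,140:300,::-1],None,fx=4,fy=4))
E
```

```text
[ 0.51432535 -0.19008693  0.02      ]
2.3 [ 0.51335632 -0.19118048  0.01981249] [-1.79955098e+02  3.32027776e-02  7.46811182e+01] 0.08524913586844421 [ 0.2504817  -0.43491428 -0.31714279] [ 28.57479819  40.38466419 -16.84110862 109.35606004  20.12820087
  33.17166817 -16.79137343]
```

View pics/s1.png

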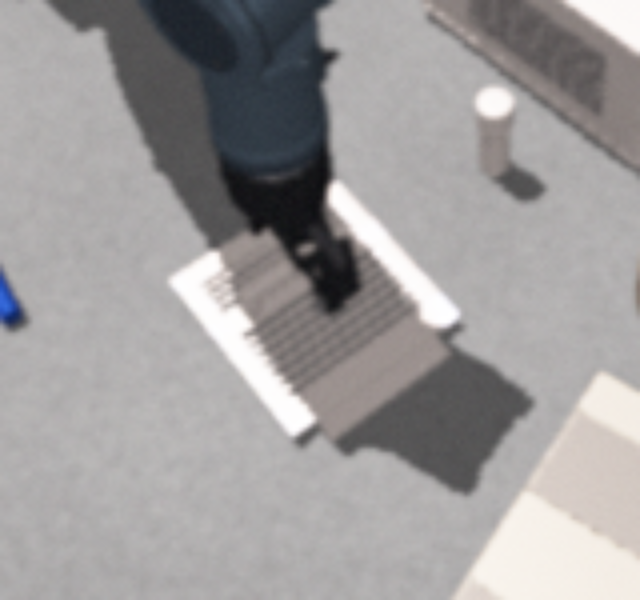

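The close call was refused because I left out the rotation. The picture shows the fingers straddling the bar at about (320,270), so I'll close now.

Emit:
{"api": "carry_out", "payload": {
  "motion": [
    {"xyz": [0, 0, 0], "rotation": [0, 0, 0], "gripper": 5},
    {"xyz": [0, 0, 0], "rotation": [0, 0, 0], "gripper": 3},
    {"xyz": [0, 0, 0], "rotation": [0, 0, 0], "gripper": 2},
    {"xyz": [0, 0, 0], "rotation": [0, 0, 0], "gripper": 1},
    {"xyz": [0, 0, 0], "rotation": [0, 0, 0], "gripper": 0},
    {"xyz": [0, 0, 0], "rotation": [0, 0, 0], "gripper": 0},
    {"xyz": [0, 0, 0], "rotation": [0, 0, 0], "gripper": 0},
    {"xyz": [0, 0, 0], "rotation": [0, 0, 0], "gripper": 0}
  ],
  "newtons": 60
}}

```text
t: 3.02
tool_pos: [0.5141, -0.1901, 0.0207]
tool_rot: [180.0, 0.0, 74.8]
contact_force: [-0.9, -0.1, 5.6]
finger_gap: 0.0134
```

The gap reads 13.4 mm, so the bar is held. I'll lift, and refine the cleaner's pose from the first pictures.

Emit:
{"api": "carry_out", "payload": {
  "motion": [
    {"xyz": [0, 0, -1], "rotation": [0, 0, 0], "gripper": 0},
    {"xyz": [0, 0, -3], "rotation": [0, 0, 0], "gripper": 0},
    {"xyz": [0, 0, -6.5], "rotation": [0, 0, 0], "gripper": 0},
    {"xyz": [0, 0, -10], "rotation": [0, 0, 0], "gripper": 0},
    {"xyz": [0, 0, -14], "rotation": [0, 0, 0], "gripper": 0},
    {"xyz": [0, 0, -18], "rotation": [0, 0, 0], "gripper": 0},
    {"xyz": [0, 0, -22], "rotation": [0, 0, 0], "gripper": 0},
    {"xyz": [0, 0, -25], "rotation": [0, 0, 0], "gripper": 0}
  ]
}}

```text
t: 3.68
tool_pos: [0.514, -0.1899, 0.2739]
tool_rot: [179.9, 0.0, 74.8]
contact_force: [0.9, -0.2, -3.6]
finger_gap: 0.0129
```

```bash
python3 - <<'E'
from h import *
from bench import sensors,vision
applyc([0,0,-25],[0,0,0]); print(getc()[0])
s=sensors.get_state();print(s['t'],s['tool_pos'],s['tool_rot'],s['finger_gap'],s['contact_force'])
from scipy.ndimage import map_coordinates
from scipy.optimize import least_squares
def outl(d,pose,tag,edges):
    g=cv2.cvtColor(d['image'],cv2.COLOR_RGB2GRAY).astype(float)
    x0,y0,yaw=pose
    for it in range(3):
        c,s=np.cos(yaw),np.sin(yaw); ax=np.array([c,s]); ay=np.array([-s,c]); off={}
        t=np.arange(-.012,.0121,.0005); rows=[]
        for nm,(lx,ly,nx,ny) in edges.items():
            for q in np.linspace(-.1,.1,41):
                base=np.array([lx+(0 if nx else q),ly+(0 if ny else q)])
                pts=[proj(d,[*(np.array([x0,y0])+ (base[0]+k*nx)*ax+(base[1]+k*ny)*ay),.15]) for k in t]
                pr=map_coordinates(g,np.array(pts).T[::-1],order=1); gr=np.clip(-np.gradient(pr),0,None)
                if gr.max()<2: continue
                k=np.argmax(gr); w=gr*(abs(t-t[k])<.004); o=(w*t).sum()/w.sum()
                rows.append((nm,q,o,nx,ny))
        for nm in edges:
            r=np.array([(a[1],a[2]) for a in rows if a[0]==nm]); pf=np.polyfit(r[:,0],r[:,1],1)
            for _ in range(3):
                e=abs(np.polyval(pf,r[:,0])-r[:,1]); kk=e<=max(.001,np.median(e)*2); pf=np.polyfit(r[kk,0],r[kk,1],1)
            off[nm]=(pf[1]*1000,np.degrees(pf[0]))
        if it<2:
            # angle: edge offset slope sign
            a=[]
            for nm,(lx,ly,nx,ny) in edges.items(): a.append(off[nm][1]*( -nx if nx else ny))
            f=lambda A,B,sg: (off[A][0]-off[B][0])/2000 if A in off and B in off else 0
            dx=f('rear','front',1); dy=f('left','right',1); yaw+=np.radians(np.median(a)); p=np.array([x0,y0])+dx*ax+dy*ay; x0,y0=p
    print(tag,round(x0*1000,1),round(y0*1000,1),round(np.degrees(yaw),2),{k:np.round(v,2).tolist() for k,v in off.items()})
E4={'rear':(.128,0,1,0),'front':(-.128,0,-1,0),'left':(0,.125,0,1),'right':(0,-.125,0,-1)}
outl(load('top0'),(.564,.196,np.radians(-8.8)),'top',E4)
outl(load('scene0'),(.564,.196,np.radians(-8.8)),'scene',E4)
E
```

```text
[ 0.51432535 -0.19008693  0.27      ]
3.6833 [ 0.51403393 -0.18993141  0.27386723] [1.79875787e+02 9.84731935e-03 7.47873946e+01] 0.012904865745259463 [ 0.87606686 -0.22578827 -3.56878627]
top 564.2 194.6 -8.9 {'rear': [1.09, -0.01], 'front': [1.11, -0.05], 'left': [0.62, 0.1], 'right': [0.65, 0.04]}
scene 562.8 193.0 -8.9 {'rear': [1.88, 0.01], 'front': [1.82, 0.22], 'left': [1.87, 0.13], 'right': [1.81, 0.02]}
```

```bash
cat >> h.py <<'E'
CL=[.5637,.1940,-8.9]
TO=[-.020,0,.020]
def tgt(dx,dz,th,dy=0):
    """pivot = lid's rear top plate corner, seated at cleaner (91,150)+ (dx,dz) mm"""
    Rc=Ro.from_euler('z',CL[2],degrees=True); R=Rc*Ro.from_euler('y',th,degrees=True)
    c=np.array([CL[0],CL[1],0])+Rc.apply([.091+dx/1000,dy/1000,.150+dz/1000])
    o=c-R.apply([.083,0,.014]); return o+R.apply(TO), R*rpy(180,0,90)
E
python3 - <<'E'
from h import *
for a in ((-18,110,0),(-18,40,20),(-18,0,20),(0,0,20),(0,0,0)):
    p,R=tgt(*a); print(a,p.round(4),R.as_euler('xyz',degrees=True).round(1),*delta(p,R))
E
```

```text
(-18, 110, 0) [0.5341 0.1986 0.266 ] [180.    0.   81.1] [38.03 -8.31  0.4 ] [-0.     -0.     -0.1105]
(-18, 40, 20) [0.5422 0.1974 0.2309] [-160.     0.    81.1] [38.12 -7.49  3.91] [ 0.3487 -0.0193 -0.1094]
(-18, 0, 20) [0.5422 0.1974 0.1909] [-160.     0.    81.1] [38.12 -7.49  7.91] [ 0.3487 -0.0193 -0.1094]
(0, 0, 20) [0.56   0.1946 0.1909] [-160.     0.    81.1] [38.32 -5.7   7.91] [ 0.3487 -0.0193 -0.1094]
(0, 0, 0) [0.5518 0.1959 0.156 ] [180.    0.   81.1] [38.22 -6.52 11.4 ] [-0.     -0.     -0.1105]
```

Emit:
{"api": "carry_out", "payload": {
  "motion": [
    {"xyz": [1, -0.2, 0], "rotation": [0, 0, -0.01], "gripper": 0},
    {"xyz": [3, -0.7, 0], "rotation": [0, 0, -0.01], "gripper": 0},
    {"xyz": [6, -1.4, 0], "rotation": [0, 0, -0.02], "gripper": 0},
    {"xyz": [9, -2, 0], "rotation": [0, 0, -0.03], "gripper": 0},
    {"xyz": [12, -2.7, 0.1], "rotation": [0, 0, -0.04], "gripper": 0},
    {"xyz": [15, -3.3, 0.2], "rotation": [0, 0, -0.05], "gripper": 0},
    {"xyz": [18, -4, 0.3], "rotation": [0, 0, -0.06], "gripper": 0},
    {"xyz": [21, -4.6, 0.3], "rotation": [0, 0, -0.07], "gripper": 0}
  ]
}}

```text
t: 4.35
tool_pos: [0.5232, 0.0262, 0.2662]
tool_rot: [-179.9, 0.0, 78.8]
contact_force: [0.5, -0.0, -3.4]
finger_gap: 0.0127
```

Emit:
{"api": "carry_out", "payload": {
  "motion": [
    {"xyz": [3, -0.9, 0], "rotation": [0, 0, -0.01], "gripper": 0},
    {"xyz": [6, -1.8, 0], "rotation": [0, 0, -0.02], "gripper": 0},
    {"xyz": [9, -2.7, 0], "rotation": [0, 0, -0.03], "gripper": 0},
    {"xyz": [12, -3.6, 0], "rotation": [0, 0, -0.04], "gripper": 0},
    {"xyz": [14.5, -4.3, 0], "rotation": [0, 0, -0.04], "gripper": 0},
    {"xyz": [16, -4.7, 0], "rotation": [0, 0, -0.04], "gripper": 0},
    {"xyz": [16.9, -4.9, 0], "rotation": [0, 0, -0.04], "gripper": 0},
    {"xyz": [17.1, -5, 0], "rotation": [0, 0, -0.04], "gripper": 0}
  ]
}}

```text
t: 5.02
tool_pos: [0.5079, 0.2037, 0.2666]
tool_rot: [-179.9, -0.0, 81.2]
contact_force: [-0.0, 0.2, -3.4]
finger_gap: 0.0128
```

```bash
python3 - <<'E'
from h import *
from bench import sensors,vision
applyc([21,-4.6,.3],[0,0,-.07]);applyc([17.1,-5,0],[0,0,-.04]); print(getc()[0])
for i in range(3): d=vision.snapshot("wrist")
s=sensors.get_state();print(s['t'],s['tool_pos'],s['tool_rot'],s['finger_gap'],s['contact_force'],s['qpos'])
np.savez('w2.npz',**d); cv2.imwrite('pics/w2.png',d['image'][:,:,::-1])
p,R=tgt(-18,40,20); print(delta(p,R))
E
```

```text
[0.50935477 0.20208227 0.267     ]
5.1667 [0.50902837 0.20045703 0.26679037] [-1.79965742e+02  8.70566641e-02  8.09887571e+01] 0.013138521339303596 [-0.17366168 -0.56699474 -3.38165658] [  0.56167322  22.11107011 -34.27022415 100.12390234  13.92426315
  62.11373186 -47.34538464]
(array([0.04, 3.32, 3.61]), array([ 3.491e-01, -1.000e-04, -5.000e-04]))
```

View pics/w2.png

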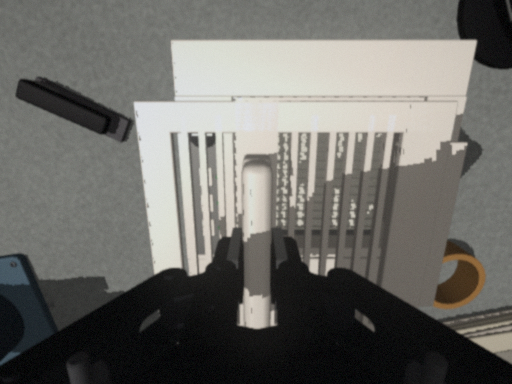

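The wrist view shows the held lid over the cleaner. The cleaner's left top edge runs from (172,40) to (475,40), and the opening's left seam is at row 97. I'll check the cleaner's pose against these.

```bash
python3 - <<'E'
from h import *
d=load('w2'); g=cv2.cvtColor(d['image'],cv2.COLOR_RGB2GRAY).astype(float)
Rc=Ro.from_euler('z',-8.9,degrees=True).as_matrix()[:2,:2]
L=lambda p:((p[:2]-np.array(CL[:2]))@Rc*1000).round(1)
# left top edge
for u in range(200,460,40):
    col=g[20:70,u]; k=np.argmax(np.gradient(col)); a=np.gradient(col)[k-2:k+3]; v=20+k+(a*np.arange(-2,3)).sum()/a.sum()
    c2=g[85:99,u]; v2=85+np.argmin(c2)
    print(u,round(v,2),'edge',L(ray(d,u,v,.15)),'seam',v2,L(ray(d,u,v2,.15)))
for v in (55,70,85):
    r=g[v]; gr=np.gradient(r); a=150+np.argmax(gr[150:200]); b=450+np.argmin(gr[450:490]); print(v,a,L(ray(d,a,v,.15)),b,L(ray(d,b,v,.15)))
cv2.imwrite('pics/w2z.png',cv2.resize(d['image'][30:180,130:330,::-1],None,fx=4,fy=4))
E
```

```text
200 39.83 edge [-101.1  126.1] seam 96 [-103.7   82. ]
240 39.68 edge [-67.9 126.2] seam 96 [-68.7  82. ]
280 39.67 edge [-34.8 126.2] seam 96 [-33.7  82. ]
320 39.56 edge [ -1.6 126.3] seam 96 [ 1.3 82. ]
360 39.67 edge [ 31.5 126.2] seam 96 [36.2 82. ]
400 39.32 edge [ 64.6 126.5] seam 96 [71.1 82. ]
440 39.42 edge [ 97.7 126.4] seam 96 [106.1  82. ]
55 171 [-126.1  114.7] 474 [128.5 114.6]
70 173 [-125.5  103. ] 470 [127.7 103. ]
85 174 [-125.6   91. ] 467 [127.7  91. ]
```

View pics/w2z.png

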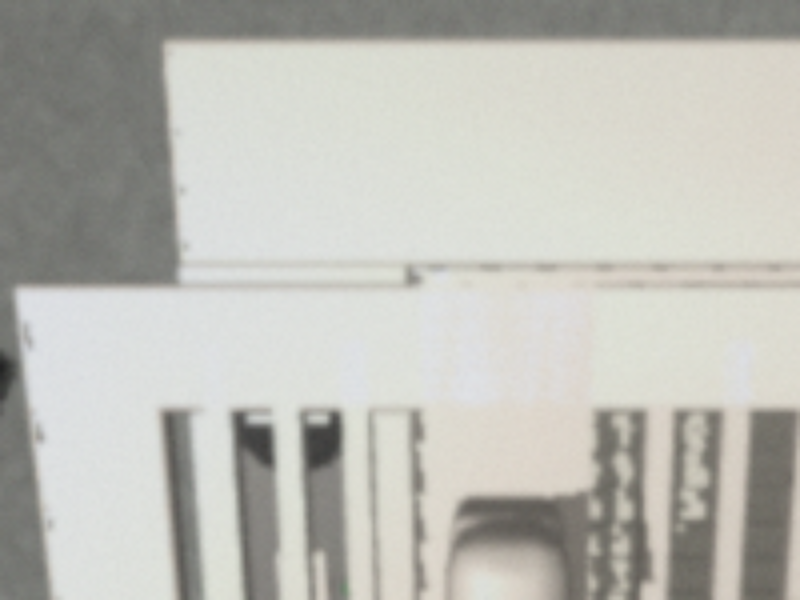

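```bash
sed -i 's/^CL=.*/CL=[.5645,.1948,-8.9]/' h.py; python3 - <<'E'
from h import *
d=load('w2'); T=d['pose']
# lid left corner & edge in tool frame (measured TCP)
p=np.array([.50903,.20046,.26679]); R=rpy(-179.97,.087,80.99)
g=cv2.cvtColor(d['image'],cv2.COLOR_RGB2GRAY).astype(float)
h=.26679-.006
for u,v in((135.5,101.5),(466,101)): print('tool frame mm',(R.inv().apply(ray(d,u,v,h)-p)*1000).round(1))
for a in ((-18,40,20),(-18,0,20),(0,0,20),(0,0,0)):
    p,R=tgt(*a); print(a,p.round(4),*delta(p,R))
E
```

```text
tool frame mm [ 77.4 -60.    5.9]
tool frame mm [ 78.  105.9   5.8]
(-18, 40, 20) [0.543  0.1982 0.2309] [0.14 3.39 3.61] [ 3.491e-01 -1.000e-04 -5.000e-04]
(-18, 0, 20) [0.543  0.1982 0.1909] [0.14 3.39 7.61] [ 3.491e-01 -1.000e-04 -5.000e-04]
(0, 0, 20) [0.5608 0.1954 0.1909] [0.14 5.19 7.61] [ 3.491e-01 -1.000e-04 -5.000e-04]
(0, 0, 0) [0.5526 0.1967 0.156 ] [ 0.14  4.36 11.1 ] [-0.     -0.     -0.0005]
```

```bash
python3 - <<'E'
from h import *
from bench import sensors,vision
for i in range(3):
    s=sensors.get_state(); d=vision.snapshot("wrist")
    p=s['tool_pos'];R=rpy(*s['tool_rot']); print(s['t'],p,s['tool_rot'])
np.savez('w3.npz',**d)
g=cv2.cvtColor(d['image'],cv2.COLOR_RGB2GRAY).astype(float); h=p[2]-.006
def ex(line,lo,hi,sg):
    gr=np.clip(sg*np.gradient(line),0,None)[lo:hi]; k=np.argmax(gr); w=gr.copy(); w[abs(np.arange(len(w))-k)>2]=0; return lo+(w*np.arange(len(w))).sum()/w.sum()
for v in (120,160,200): 
    u=ex(g[v],120,165,1); print('free',v,u,(R.inv().apply(ray(d,u,v,h)-p)*1000).round(1))
for v in (110,120,130):
    u=ex(g[v],440,480,-1); print('lipedge',v,u,(R.inv().apply(ray(d,u,v,h)-p)*1000).round(1))
hb=p[2]+.019+.009
for v in (190,215,230):
    a=ex(g[v],235,258,1);b=ex(g[v],258,290,-1);print('bar',v,a,b,[(R.inv().apply(ray(d,u,v,hb)-p)*1000).round(1)[1] for u in(a,b)])
Rc=Ro.from_euler('z',-8.9,degrees=True).as_matrix()[:2,:2]
L=lambda p:((p[:2]-np.array(CL[:2]))@Rc*1000).round(1)
for u in (220,320,420): v=ex(g[:,u],20,70,1); print('edge',L(ray(d,u,v,.15)))
for v in (60,75): print('fr/rear',[L(ray(d,ex(g[v],a,b,s_),v,.15)) for a,b,s_ in((150,200,1),(450,495,-1))])
E
```

```text
5.1667 [0.50902837 0.20045703 0.26679037] [-1.79965742e+02  8.70566641e-02  8.09887571e+01]
5.2167 [0.50923717 0.20011813 0.2668873 ] [-1.79978435e+02  8.54782095e-02  8.09407175e+01]
5.2667 [0.50932749 0.20015182 0.26699338] [-1.79987435e+02  7.22309800e-02  8.09249299e+01]
free 120 134.6985294117647 [ 67.8 -60.9   5.9]
free 160 140.11057692307693 [ 47.1 -60.6   6. ]
free 200 144.96698113207546 [ 24.6 -60.6   6. ]
lipedge 110 461.9526627218935 [ 72.8 105.5   5.9]
lipedge 120 454.0821256038647 [ 67.9 102.5   5.9]
lipedge 130 452.14356435643566 [ 62.9 102.6   5.9]
bar 190 235.8031496062992 286.0059523809524 [np.float64(-7.3), np.float64(13.9)]
bar 215 235.29166666666666 286.01807228915663 [np.float64(-7.8), np.float64(14.3)]
bar 230 242.1484375 269.8813559322034 [np.float64(-4.9), np.float64(7.4)]
edge [-83.9 125.4]
edge [ -1.  125.4]
edge [ 81.8 125.2]
fr/rear [array([-126.5,  109.1]), array([127.5, 108.5])]
fr/rear [array([-126.5,   97.4]), array([127.5,  96.7])]
```

```bash
sed -i 's/^CL=.*/CL=[.5636,.1949,-8.9]/' h.py; python3 - <<'E'
from h import *
for a in ((-18,40,20),(-18,0,20),(0,0,20),(0,0,0)):
    p,R=tgt(*a); print(a,p.round(4),*delta(p,R))
E
```

```text
(-18, 40, 20) [0.5421 0.1983 0.2309] [0.13 3.3  3.61] [ 3.491e-01 -1.000e-04 -5.000e-04]
(-18, 0, 20) [0.5421 0.1983 0.1909] [0.13 3.3  7.61] [ 3.491e-01 -1.000e-04 -5.000e-04]
(0, 0, 20) [0.5599 0.1955 0.1909] [0.13 5.1  7.61] [ 3.491e-01 -1.000e-04 -5.000e-04]
(0, 0, 0) [0.5517 0.1968 0.156 ] [ 0.13  4.27 11.1 ] [-0.     -0.     -0.0005]
```

Emit:
{"api": "carry_out", "payload": {
  "motion": [
    {"xyz": [0, 0.3, 0.4], "rotation": [0.04, 0, 0], "gripper": 0},
    {"xyz": [0, 0.8, 1], "rotation": [0.1, 0, 0], "gripper": 0},
    {"xyz": [0.1, 1.4, 1.6], "rotation": [0.16, 0, 0], "gripper": 0},
    {"xyz": [0.1, 2, 2.2], "rotation": [0.22, 0, 0], "gripper": 0},
    {"xyz": [0.1, 2.6, 2.8], "rotation": [0.28, 0, 0], "gripper": 0},
    {"xyz": [0.1, 3, 3.3], "rotation": [0.32, 0, 0], "gripper": 0},
    {"xyz": [0.1, 3.2, 3.5], "rotation": [0.34, 0, 0], "gripper": 0},
    {"xyz": [0.1, 3.3, 3.6], "rotation": [0.349, 0, 0], "gripper": 0}
  ]
}}

```text
t: 5.98
tool_pos: [0.5426, 0.1966, 0.2302]
tool_rot: [-159.9, 0.0, 80.9]
contact_force: [0.5, -0.4, -3.5]
finger_gap: 0.0128
```

```bash
python3 - <<'E'
from h import *
from bench import sensors,vision
applyc([.1,3.3,3.6],[.349,0,0]); print(getc()[0])
for i in range(6):
  d=vision.snapshot("wrist")
  s=sensors.get_state();print(s['t'],s['tool_pos'],s['tool_rot'],s['finger_gap'],s['contact_force'])
print(s['qpos'])
np.savez('w4.npz',**d); cv2.imwrite('pics/w4.png',d['image'][:,:,::-1])
d=vision.snapshot("scene"); cv2.imwrite('pics/s4.png',cv2.resize(d['image'][60:240,200:400,::-1],None,fx=4,fy=3.3))
E
```

```text
[0.54210994 0.19794725 0.231     ]
6.0333 [0.54234929 0.19701073 0.23050421] [-1.59949809e+02  2.48467990e-02  8.09725142e+01] 0.012739351143196733 [ 0.9958665  -0.37036671 -3.35371973]
6.0833 [0.5419269  0.19758701 0.2311024 ] [-1.60016466e+02  3.97152148e-03  8.10280240e+01] 0.0128644328640092 [-0.29513194  0.64404792 -2.95714515]
6.1333 [0.54161082 0.1980567  0.23163347] [-1.60054454e+02 -1.64979128e-02  8.10793855e+01] 0.013018805050677845 [ 0.17493534 -0.01850458 -3.44932689]
6.1833 [0.54146172 0.19827141 0.23194985] [-1.60073072e+02 -2.47656676e-02  8.11035960e+01] 0.012977915125313958 [-0.60694556 -0.6816535  -2.8025017 ]
6.2333 [0.54141812 0.19837325 0.23211537] [-1.60084766e+02 -2.54825689e-02  8.11211221e+01] 0.013021768245285727 [ 0.48482266 -0.49520897 -3.0742309 ]
6.2833 [0.54145472 0.198312   0.23211606] [-1.60085570e+02 -1.93565929e-02  8.11168948e+01] 0.012886563124878613 [ 0.47154465 -1.17785093 -2.92282188]
[  1.76716135  38.70817573 -33.19241631  82.73746717   8.28513503
  80.05054394 -39.67072987]
```

View pics/w4.png

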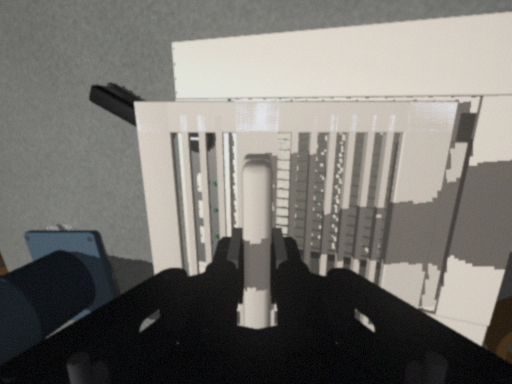

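View pics/s4.png

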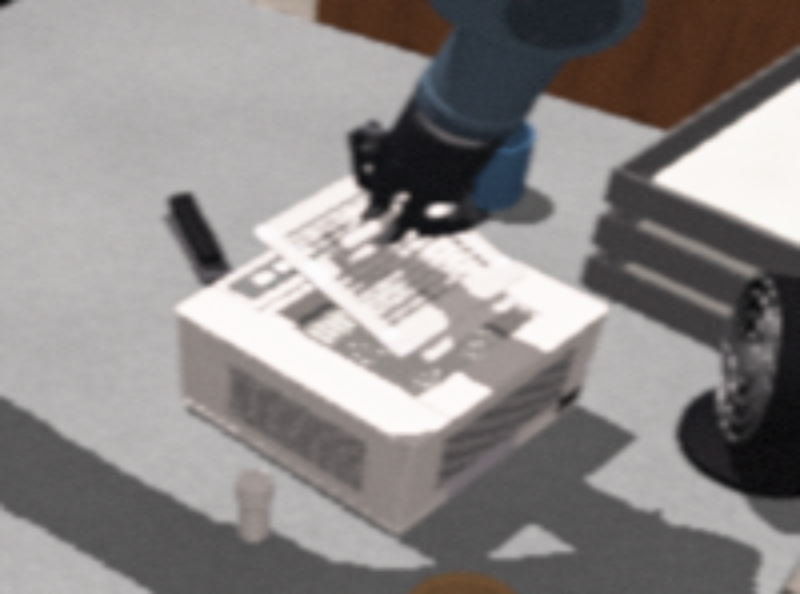

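The wrist view shows the lid tilted lip-down over the opening. The opening's rear-left corner is at (474,97), and the lid's left edge (row 101) is parallel to the seam. Next I lower the lip into the opening.

```bash
python3 - <<'E'
from h import *
for a in ((-18,15,20),(-18,0,20),(-16,-1,20)):
    p,R=tgt(*a); print(a,p.round(4),*delta(p,R))
d=load('w4'); Rc=Ro.from_euler('z',-8.9,degrees=True).as_matrix()[:2,:2]
L=lambda p:((p[:2]-np.array(CL[:2]))@Rc*1000).round(1)
print('opening RL corner (exp 94,80)',L(ray(d,474,97,.15)), 'left seam',L(ray(d,300,97.5,.15)),'rear',L(ray(d,437,300,.15)),L(ray(d,455,200,.15)))
E
```

```text
(-18, 15, 20) [0.5421 0.1983 0.2059] [0.03 0.86 2.36] [ 0.0001 -0.0002 -0.0005]
(-18, 0, 20) [0.5421 0.1983 0.1909] [0.03 1.37 3.77] [ 0.0001 -0.0002 -0.0005]
(-16, -1, 20) [0.5441 0.198  0.1899] [0.03 1.59 3.8 ] [ 0.0001 -0.0002 -0.0005]
opening RL corner (exp 94,80) [91.1 80.1] left seam [-16.5  80.9] rear [ 94.9 -65.7] [92.7 13.8]
```

Emit:
{"api": "carry_out", "payload": {
  "motion": [
    {"xyz": [0, 0.2, 0.5], "rotation": [0, 0, 0], "gripper": 0},
    {"xyz": [0, 0.4, 1.1], "rotation": [0, 0, 0], "gripper": 0},
    {"xyz": [0, 0.6, 1.7], "rotation": [0, 0, 0], "gripper": 0},
    {"xyz": [0, 0.8, 2.3], "rotation": [0, 0, 0], "gripper": 0},
    {"xyz": [0, 1, 2.8], "rotation": [0, 0, 0], "gripper": 0},
    {"xyz": [0, 1.2, 3.3], "rotation": [0, 0, 0], "gripper": 0},
    {"xyz": [0, 1.4, 3.7], "rotation": [0, 0, 0], "gripper": 0},
    {"xyz": [0, 1.4, 3.8], "rotation": [0, 0, 0], "gripper": 0}
  ]
}}

```text
t: 7.0
tool_pos: [0.5419, 0.1979, 0.1903]
tool_rot: [-160.0, 0.0, 81.1]
contact_force: [-0.3, -1.1, 2.0]
finger_gap: 0.0129
```

```bash
python3 - <<'E'
from h import *
from bench import sensors,vision
applyc([0,1.4,3.8],[0,0,0]); print(getc()[0])
for i in range(5):
  d=vision.snapshot("wrist")
  s=sensors.get_state();print(s['t'],s['tool_pos'],s['tool_rot'],s['contact_force'],s['ft_torque'])
np.savez('w5.npz',**d); cv2.imwrite('pics/w5.png',d['image'][:,:,::-1])
d=vision.snapshot("scene"); np.savez('s5.npz',**d);cv2.imwrite('pics/s5.png',cv2.resize(d['image'][60:240,200:400,::-1],None,fx=4,fy=3.3))
for a in ((0,0,20),(0,0,10),(0,0,0)):
    p,R=tgt(*a); print(a,p.round(4),*delta(p,R))
E
```

```text
[0.54226958 0.19792217 0.19050341]
7.05 [0.54206268 0.19789258 0.19064963] [-1.60006017e+02  3.10595660e-03  8.10663890e+01] [-0.59659515 -0.11383153 -1.06640193] [-0.27036254 -0.47332865  0.04948817]
7.1 [0.54219333 0.19784892 0.19094677] [-1.60028574e+02 -1.82235974e-03  8.10585389e+01] [ 0.95638584  0.53832018 -1.46396559] [-0.18048081 -0.46492701  0.01340231]
7.15 [0.54222421 0.19783108 0.19102166] [-1.60035565e+02 -3.83565511e-03  8.10535981e+01] [-0.01777553 -1.27331605 -2.323646  ] [-1.85951846e-01 -5.00775350e-01  1.51738088e-04]
7.2 [0.54221042 0.19784582 0.19104201] [-1.60037733e+02 -7.22183176e-03  8.10559795e+01] [ 0.85734452 -0.45211533 -2.64248794] [-0.24423045 -0.5059894  -0.02706317]
7.25 [0.54219377 0.19781525 0.19099366] [-1.60035309e+02 -6.71207014e-03  8.10520868e+01] [ 0.6200303  -0.62579605 -2.09540944] [-0.20757968 -0.52749166  0.00362027]
(0, 0, 20) [0.5599 0.1955 0.1909] [ 0.03  1.66 -0.64] [ 0.0001 -0.0002 -0.0005]
(0, 0, 10) [0.5543 0.1964 0.1738] [0.03 1.71 1.15] [-1.745e-01 -1.000e-04 -5.000e-04]
(0, 0, 0) [0.5517 0.1968 0.156 ] [0.03 2.08 2.92] [-3.49e-01 -1.00e-04 -5.00e-04]
```

View pics/w5.png

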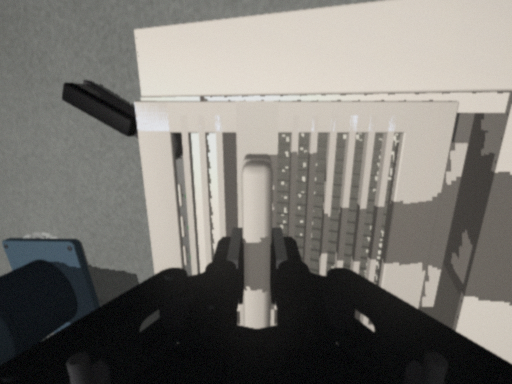

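View pics/s5.png

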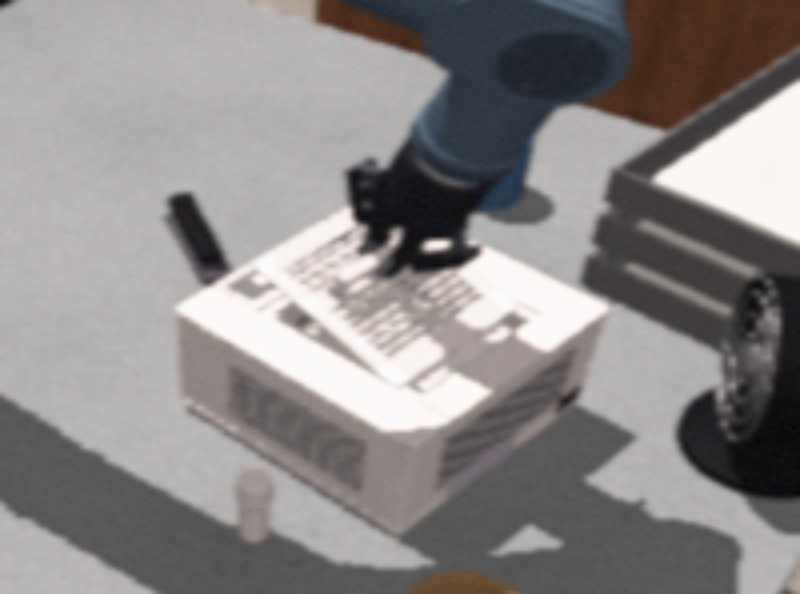

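The scene view shows the lid tilted with its lip edge inside the opening. The vertical force fell from about 3.3 N to 2 N, so the plate is lightly touching the side seats. I'll raise it 2 mm while sliding it back.

```bash
python3 - <<'E'
from h import *
for a in ((-18,2,20),(-9,2,20),(0,2,20)):
    p,R=tgt(*a); print(a,p.round(4),*delta(p,R))
E
```

```text
(-18, 2, 20) [0.5421 0.1983 0.1929] [ 0.03 -0.1  -0.22] [ 0.0001 -0.0002 -0.0005]
(-9, 2, 20) [0.551  0.1969 0.1929] [ 0.03  0.75 -0.52] [ 0.0001 -0.0002 -0.0005]
(0, 2, 20) [0.5599 0.1955 0.1929] [ 0.03  1.59 -0.83] [ 0.0001 -0.0002 -0.0005]
```

Emit:
{"api": "carry_out", "payload": {
  "motion": [
    {"xyz": [0, -0.1, -0.2], "rotation": [0, 0, 0], "gripper": 0},
    {"xyz": [0, 0.1, -0.3], "rotation": [0, 0, 0], "gripper": 0},
    {"xyz": [0, 0.4, -0.4], "rotation": [0, 0, 0], "gripper": 0},
    {"xyz": [0, 0.75, -0.52], "rotation": [0, 0, 0], "gripper": 0},
    {"xyz": [0, 1.1, -0.65], "rotation": [0, 0, 0], "gripper": 0},
    {"xyz": [0, 1.4, -0.75], "rotation": [0, 0, 0], "gripper": 0},
    {"xyz": [0, 1.6, -0.8], "rotation": [0, 0, 0], "gripper": 0},
    {"xyz": [0, 1.6, -0.8], "rotation": [0, 0, 0], "gripper": 0}
  ]
}}

```text
t: 7.97
tool_pos: [0.56, 0.1949, 0.1926]
tool_rot: [-160.0, 0.0, 81.0]
contact_force: [-1.0, -0.7, -3.2]
finger_gap: 0.0127
```

```bash
python3 - <<'E'
from h import *
from bench import sensors,vision
applyc([0,1.6,-.8],[0,0,0]); print(getc()[0])
for i in range(5):
  d=vision.snapshot("wrist")
  s=sensors.get_state();print(s['t'],s['tool_pos'],s['tool_rot'],s['contact_force'],s['ft_torque'])
np.savez('w6.npz',**d); cv2.imwrite('pics/w6.png',d['image'][:,:,::-1])
d=vision.snapshot("scene"); np.savez('s6.npz',**d);cv2.imwrite('pics/s6.png',cv2.resize(d['image'][60:240,200:400,::-1],None,fx=4,fy=3.3))
for a in ((0,0,20),(0,0,10),(0,0,0)):
    p,R=tgt(*a); print(a,p.round(4),*delta(p,R))
E
```

```text
[0.55982525 0.19516339 0.1925498 ]
8.0167 [0.55967488 0.19504068 0.19263864] [-1.59991695e+02  1.50281388e-03  8.10471833e+01] [-0.18365603  0.76532181 -3.27693025] [-0.03284506 -0.5835365  -0.00583868]
8.0667 [0.55943242 0.19516122 0.19271497] [-1.59985085e+02  1.31837772e-03  8.10664070e+01] [ 0.79630034  0.33131467 -3.87705855] [-0.09296234 -0.48225945  0.01027384]
8.1167 [0.55931178 0.19522128 0.19275853] [-1.59981047e+02 -1.71838078e-03  8.10743983e+01] [ 0.15525348  0.41021458 -3.39794195] [-0.1278585  -0.5257168   0.03448937]
8.1667 [0.55929438 0.19523239 0.19282021] [-1.59988036e+02 -8.47347279e-05  8.10804084e+01] [ 0.14939392  0.14559958 -3.54416808] [-0.05138548 -0.53096173  0.04681004]
8.2167 [0.55928376 0.19521109 0.19284052] [-1.59989204e+02  1.41858214e-03  8.10792574e+01] [-0.50953676 -0.75849905 -3.29535704] [-0.1285914  -0.5416721  -0.00098422]
(0, 0, 20) [0.5599 0.1955 0.1909] [0.03 0.06 0.16] [ 0.0001 -0.0002 -0.0005]
(0, 0, 10) [0.5543 0.1964 0.1738] [0.03 0.11 1.95] [-1.745e-01 -1.000e-04 -5.000e-04]
(0, 0, 0) [0.5517 0.1968 0.156 ] [0.03 0.48 3.72] [-3.49e-01 -1.00e-04 -5.00e-04]
```

View pics/w6.png

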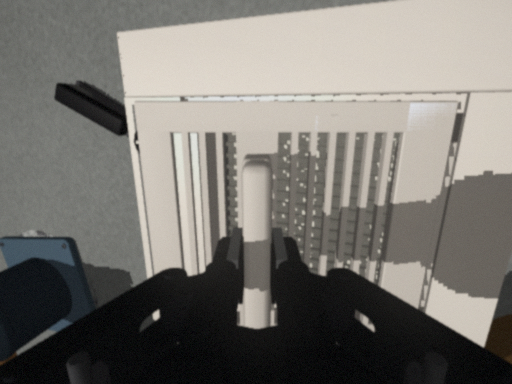

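View pics/s6.png

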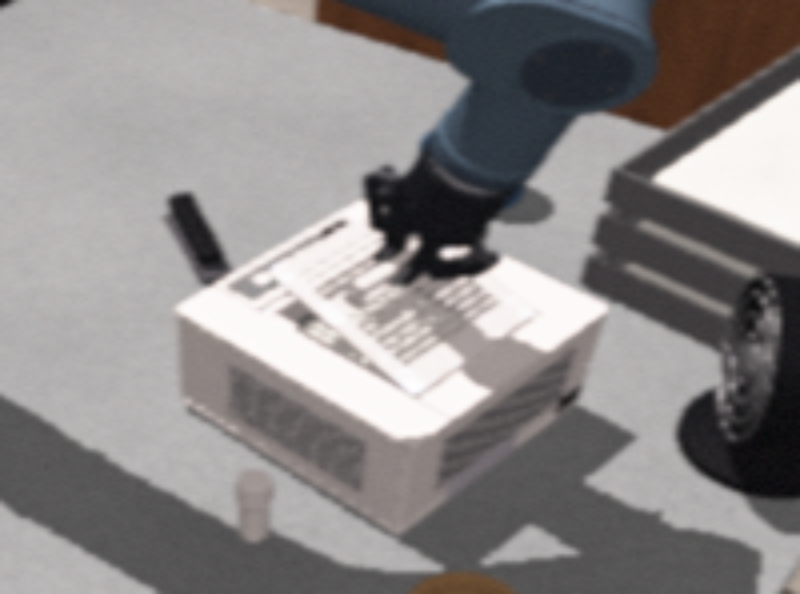

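The lip is under the ledge with a gap of about 3 mm behind the plate (457 to 464 px at row 97). The force is back to just the lid's weight, so it hangs free. Now the swing down.

```bash
python3 - <<'E'
from h import *
for a in ((0,1.5,17.5),(0,1,15),(0,1,12),(0,1,9),(0,1,7)):
    p,R=tgt(*a); print(a,p.round(4),*delta(p,R))
E
```

```text
(0, 1.5, 17.5) [0.5582 0.1957 0.1882] [ 0.03 -0.01  0.47] [-0.0436 -0.0002 -0.0005]
(0, 1, 15) [0.5567 0.196  0.1835] [0.03 0.01 0.96] [-0.0872 -0.0002 -0.0005]
(0, 1, 12) [0.5552 0.1962 0.1783] [0.03 0.04 1.5 ] [-1.396e-01 -1.000e-04 -5.000e-04]
(0, 1, 9) [0.5539 0.1964 0.173 ] [0.03 0.1  2.04] [-1.919e-01 -1.000e-04 -5.000e-04]
(0, 1, 7) [0.5532 0.1965 0.1695] [0.03 0.16 2.4 ] [-2.268e-01 -1.000e-04 -5.000e-04]
```

Emit:
{"api": "carry_out", "payload": {
  "motion": [
    {"xyz": [0, 0, 0.24], "rotation": [-0.02, 0, 0], "gripper": 0},
    {"xyz": [0, 0, 0.6], "rotation": [-0.055, 0, 0], "gripper": 0},
    {"xyz": [0, 0, 0.96], "rotation": [-0.087, 0, 0], "gripper": 0},
    {"xyz": [0, 0.05, 1.5], "rotation": [-0.14, 0, 0], "gripper": 0},
    {"xyz": [0, 0.1, 2.04], "rotation": [-0.192, 0, 0], "gripper": 0},
    {"xyz": [0, 0.15, 2.3], "rotation": [-0.217, 0, 0], "gripper": 0},
    {"xyz": [0, 0.16, 2.4], "rotation": [-0.227, 0, 0], "gripper": 0},
    {"xyz": [0, 0.16, 2.4], "rotation": [-0.227, 0, 0], "gripper": 0}
  ]
}}

```text
t: 8.93
tool_pos: [0.5522, 0.1964, 0.1699]
tool_rot: [-173.0, 0.0, 81.1]
contact_force: [-0.2, 0.2, -2.8]
finger_gap: 0.0127
```

```bash
python3 - <<'E'
from h import *
from bench import sensors,vision
applyc([0,.16,2.4],[-.227,0,0]); print(getc()[0])
for i in range(6):
  d=vision.snapshot("wrist")
  s=sensors.get_state();print(s['t'],s['tool_pos'],s['tool_rot'],s['contact_force'],s['ft_torque'])
np.savez('w7.npz',**d); cv2.imwrite('pics/w7.png',d['image'][:,:,::-1])
for a in ((0,1,5),(0,1,3),(0,.5,1.5),(0,0.5,0),(0,0,0)):
    p,R=tgt(*a); print(a,p.round(4),*delta(p,R))
E
```

```text
[0.55320306 0.19620403 0.1694495 ]
8.9833 [0.55276157 0.19613098 0.16995159] [-1.72981441e+02  1.29296249e-02  8.10712537e+01] [ 0.63745003 -0.03699505 -2.90830031] [-0.03726725 -0.14019954  0.07252319]
9.0333 [0.55321202 0.1960397  0.16993929] [-1.72992722e+02 -6.04461985e-04  8.10429666e+01] [-0.90489293  1.0383044  -3.5053288 ] [-0.03861871 -0.15473722 -0.02895798]
9.0833 [0.55341924 0.19598687 0.16987018] [-1.72998770e+02 -9.24886956e-03  8.10212969e+01] [-0.82910145  0.27001852 -3.41407566] [-0.02448491 -0.1344351  -0.01643468]
9.1333 [0.55347245 0.1959662  0.16979918] [-1.73000125e+02 -1.18474755e-02  8.10156893e+01] [-0.05990846 -0.13985394 -3.18094531] [-0.02085985 -0.15922951 -0.03095985]
9.1833 [0.55339586 0.19599217 0.1697455 ] [-1.72997236e+02 -1.02536238e-02  8.10181756e+01] [-0.00563318 -0.76033284 -3.87114386] [-0.03895608 -0.15588215  0.02066497]
9.2333 [0.553312   0.19601212 0.16968063] [-1.72993578e+02 -1.15362415e-02  8.10237615e+01] [ 0.13572611 -0.32549551 -3.99652808] [-0.02899686 -0.11254732  0.05311674]
(0, 1, 5) [0.5526 0.1966 0.166 ] [ 0.03 -0.02  0.35] [-0.0347 -0.0001 -0.0005]
(0, 1, 3) [0.5522 0.1967 0.1624] [ 0.03 -0.02  0.71] [-0.0696 -0.     -0.0005]
(0, 0.5, 1.5) [0.5519 0.1967 0.1592] [ 0.03 -0.01  1.03] [-0.0958 -0.     -0.0005]
(0, 0.5, 0) [0.5517 0.1968 0.1565] [0.03 0.01 1.3 ] [-0.122  -0.     -0.0005]
(0, 0, 0) [0.5517 0.1968 0.156 ] [0.03 0.01 1.35] [-0.122  -0.     -0.0005]
```

View pics/w7.png

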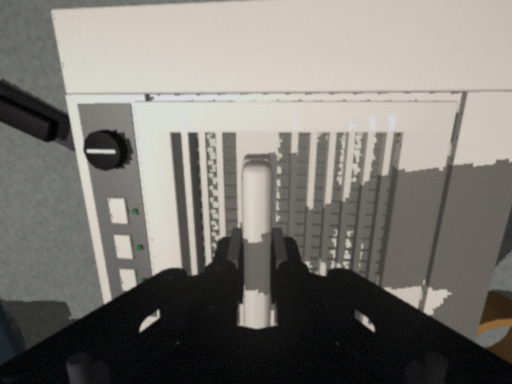

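```bash
python3 - <<'E'
from h import *
d=load('w7'); Rc=Ro.from_euler('z',-8.9,degrees=True).as_matrix()[:2,:2]
L=lambda p:((p[:2]-np.array(CL[:2]))@Rc*1000).round(1)
print('front-left opening corner exp(-78,80)',L(ray(d,148,97,.15)),'RL exp(94,80)',L(ray(d,464,93,.15)))
print('lid free corner exp(-74,77)',L(ray(d,135,102,.171)),'lid rear corner exp(91,77)',L(ray(d,456,101,.151)))
a=cv2.resize(d['image'][85:185,100:240,::-1],None,fx=4,fy=4);b=cv2.resize(d['image'][85:185,410:490,::-1],None,fx=4,fy=4)
cv2.imwrite('pics/w7z.png',np.hstack([a[:, :440],b]))
E
```

```text
front-left opening corner exp(-78,80) [-73.8  79.2] RL exp(94,80) [94.  80.3]
lid free corner exp(-74,77) [-70.2  76.1] lid rear corner exp(91,77) [90.5 76.4]
```

View pics/w7z.png

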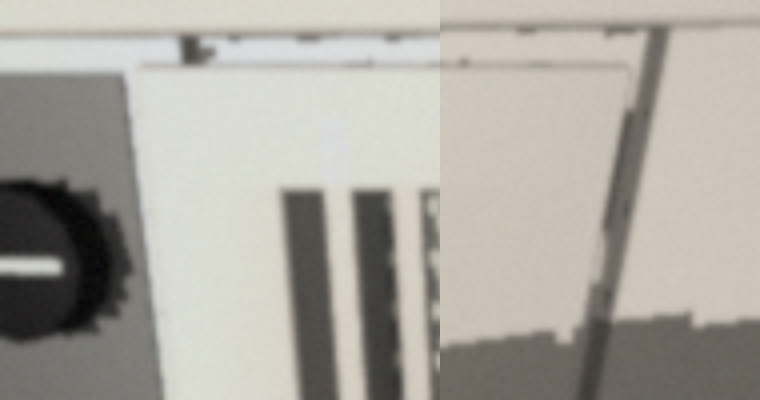

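Clearances: about 3.5 mm at the rear, about 3.3 mm at the left, 4–5 mm at the front. I'll finish the swing slowly.

Emit:
{"api": "carry_out", "payload": {
  "motion": [
    {"xyz": [0, 0, 0.17], "rotation": [-0.017, 0, 0], "gripper": 0},
    {"xyz": [0, 0, 0.35], "rotation": [-0.035, 0, 0], "gripper": 0},
    {"xyz": [0, 0, 0.53], "rotation": [-0.052, 0, 0], "gripper": 0},
    {"xyz": [0, 0, 0.71], "rotation": [-0.07, 0, 0], "gripper": 0},
    {"xyz": [0, 0, 0.88], "rotation": [-0.083, 0, 0], "gripper": 0},
    {"xyz": [0, 0, 1.02], "rotation": [-0.095, 0, 0], "gripper": 0},
    {"xyz": [0, 0, 1.02], "rotation": [-0.095, 0, 0], "gripper": 0},
    {"xyz": [0, 0, 1.02], "rotation": [-0.095, 0, 0], "gripper": 0}
  ]
}}

```text
t: 9.9
tool_pos: [0.5515, 0.1964, 0.1597]
tool_rot: [-178.5, 0.0, 81.1]
contact_force: [0.2, 1.4, -3.0]
finger_gap: 0.0131
```

```bash
python3 - <<'E'
from h import *
from bench import sensors,vision
applyc([0,0,1.02],[-.095,0,0]); print(getc()[0])
for i in range(6):
  d=vision.snapshot("wrist")
  s=sensors.get_state();print(s['t'],s['tool_pos'],s['tool_rot'],s['contact_force'],s['ft_torque'])
np.savez('w8.npz',**d)
a=cv2.resize(d['image'][85:185,90:240,::-1],None,fx=4,fy=4);b=cv2.resize(d['image'][85:185,410:490,::-1],None,fx=4,fy=4)
cv2.imwrite('pics/w8z.png',np.hstack([a[:, :440],b]))
for a in ((0,.5,.5),(0,0.5,0),(0,0,0)):
    p,R=tgt(*a); print(a,p.round(4),*delta(p,R))
E
```

```text
[0.5519768  0.19639673 0.15932532]
9.95 [0.55170539 0.19632963 0.15969313] [-1.78456439e+02  2.97987483e-03  8.10625627e+01] [-1.26821161  0.42932875 -4.04891746] [-0.02998632  0.00738168  0.02592821]
10.0 [0.55183536 0.19632047 0.15970368] [-1.78458815e+02 -3.92518343e-03  8.10519157e+01] [-1.24470827  0.84769436 -2.58196923] [0.0471307  0.06135999 0.00704563]
10.05 [0.55183676 0.19632129 0.15965465] [-1.78449993e+02 -5.77209930e-03  8.10485459e+01] [-0.67801772  0.39526036 -2.67505629] [-0.03507829  0.10145424 -0.01977263]
10.1 [0.55185376 0.19633322 0.15967016] [-1.78453261e+02 -7.47934153e-03  8.10492056e+01] [-0.22562754  0.03548416 -2.94953615] [0.00664748 0.06616676 0.02878574]
10.15 [0.55187769 0.19629118 0.15966225] [-1.78454337e+02 -7.82958950e-03  8.10430892e+01] [-0.22746823  0.58618627 -3.07754846] [-0.00434516  0.09801419 -0.05490581]
10.2 [0.55186364 0.19632762 0.15962665] [-1.78455251e+02 -8.77708966e-03  8.10476318e+01] [-0.58266108  0.01568934 -3.11213893] [-0.0351332  -0.02343214 -0.04457204]
(0, 0.5, 0.5) [0.5518 0.1967 0.1574] [ 0.03 -0.02  0.19] [-0.0183 -0.     -0.0005]
(0, 0.5, 0) [0.5517 0.1968 0.1565] [ 0.03 -0.02  0.28] [-0.027  -0.     -0.0005]
(0, 0, 0) [0.5517 0.1968 0.156 ] [ 0.03 -0.02  0.33] [-0.027  -0.     -0.0005]
```

View pics/w8z.png

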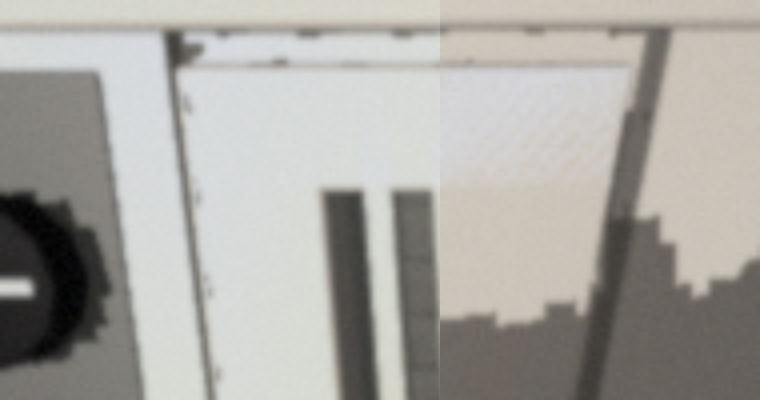

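Emit:
{"api": "carry_out", "payload": {
  "motion": [
    {"xyz": [0, 0, 0.05], "rotation": [-0.005, 0, 0], "gripper": 0},
    {"xyz": [0, 0, 0.1], "rotation": [-0.01, 0, 0], "gripper": 0},
    {"xyz": [0, 0, 0.15], "rotation": [-0.015, 0, 0], "gripper": 0},
    {"xyz": [0, 0, 0.2], "rotation": [-0.019, 0, 0], "gripper": 0},
    {"xyz": [0, 0, 0.25], "rotation": [-0.024, 0, 0], "gripper": 0},
    {"xyz": [0, 0, 0.28], "rotation": [-0.027, 0, 0], "gripper": 0},
    {"xyz": [0, 0, 0.32], "rotation": [-0.027, 0, 0], "gripper": 0},
    {"xyz": [0, 0, 0.34], "rotation": [-0.027, 0, 0], "gripper": 0}
  ]
}}

```text
t: 10.87
tool_pos: [0.5516, 0.1963, 0.1568]
tool_rot: [180.0, 0.0, 81.1]
contact_force: [-3.9, -0.8, 5.2]
finger_gap: 0.0127
```

```bash
python3 - <<'E'
from h import *
from bench import sensors,vision
applyc([0,0,.34],[-.027,0,0]); print(getc()[0])
for i in range(6):
  d=vision.snapshot("wrist")
  s=sensors.get_state();print(s['t'],s['tool_pos'],s['tool_rot'],s['contact_force'],s['ft_torque'])
np.savez('w9.npz',**d)
a=cv2.resize(d['image'][85:185,90:240,::-1],None,fx=4,fy=4);b=cv2.resize(d['image'][85:185,410:490,::-1],None,fx=4,fy=4)
cv2.imwrite('pics/w9z.png',np.hstack([a[:, :440],b]))
E
```

```text
[0.55188612 0.19641098 0.15592655]
10.9167 [0.55158638 0.1963417  0.15680705] [1.79988353e+02 1.70723753e-02 8.10592877e+01] [-2.40299541 -2.19728164  5.42674352] [-0.42771428  0.57022362 -0.00830005]
10.9667 [0.55156154 0.19631559 0.15676151] [1.79993730e+02 1.76184509e-02 8.10590801e+01] [-3.45234504 -1.20314051  5.35035312] [-0.41754433  0.61874194  0.02986873]
11.0167 [0.55157808 0.19635807 0.15679669] [1.79989960e+02 1.28044770e-02 8.10611395e+01] [-2.85623082 -1.27869643  5.23021199] [-0.39040123  0.64277721  0.07375107]
11.0667 [0.55159486 0.19634615 0.15678769] [1.79989615e+02 1.28392517e-02 8.10600874e+01] [-2.27212506 -1.7236755   5.76063232] [-0.37159029  0.53289801 -0.01143168]
11.1167 [0.5515799  0.19632065 0.15679394] [1.79992574e+02 1.38128294e-02 8.10568925e+01] [-3.43252751 -2.79302003  5.03779304] [-0.36755889  0.60785499  0.02381842]
11.1667 [0.55157662 0.196341   0.15677691] [1.79992557e+02 1.48007533e-02 8.10616189e+01] [-3.38461914 -1.74731717  4.7423014 ] [-3.56869625e-01  6.05987674e-01  2.36866428e-04]
```

View pics/w9z.png

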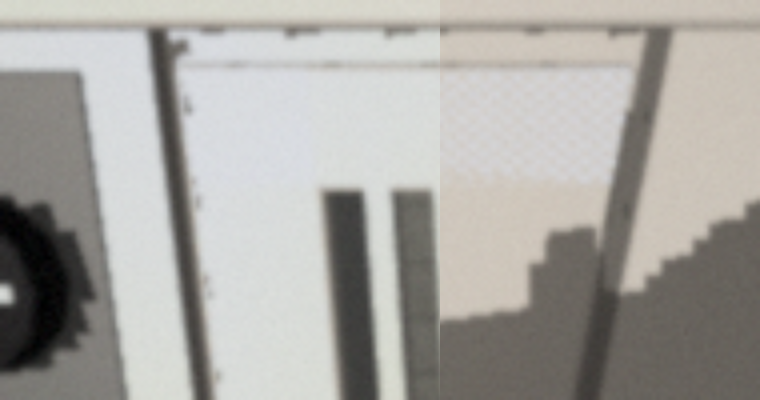

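The front edge is seated: contact is at the front with about 8 N. I'll ease the rear down a fraction of a degree before releasing.

Emit:
{"api": "carry_out", "payload": {
  "motion": [
    {"xyz": [0, 0, 0], "rotation": [0.004, 0, 0], "gripper": 0},
    {"xyz": [0, 0, 0.02], "rotation": [0.008, 0, 0], "gripper": 0},
    {"xyz": [0, 0, 0.02], "rotation": [0.012, 0, 0], "gripper": 0},
    {"xyz": [0, 0, 0.02], "rotation": [0.012, 0, 0], "gripper": 0},
    {"xyz": [0, 0, 0.02], "rotation": [0.012, 0, 0], "gripper": 0}
  ]
}}

```text
t: 11.58
tool_pos: [0.5514, 0.1964, 0.1568]
tool_rot: [-179.3, 0.0, 81.1]
contact_force: [-4.5, -2.9, 6.5]
finger_gap: 0.0128
```

```bash
python3 - <<'E'
from h import *
from bench import sensors,vision
applyc([0,0,.02],[.012,0,0])
for i in range(2):
  d=vision.snapshot("wrist")
  s=sensors.get_state();print(s['t'],s['tool_pos'],s['tool_rot'],s['contact_force'],s['ft_torque'])
W=cloud(d); z=W[...,2]
for nm,(u,v) in {'deckL':(300,75),'lid freeL':(150,115),'lid rearL':(430,115),'lid rearR':(405,290),'lid midL':(300,112),'deck rear':(490,110),'deck rearR':(450,290),'deckF':(125,105)}.items(): print(nm,np.round(np.nanmedian(z[v-3:v+4,u-4:u+5])*1000,1))
cv2.imwrite('pics/w10.png',d['image'][:,:,::-1])
E
```

```text
11.6333 [0.55140854 0.19639889 0.15677719] [-1.79313784e+02  2.37088546e-02  8.10762456e+01] [-5.02789971 -2.01233165  7.77138188] [-0.59146437  0.55327374  0.01083903]
11.6833 [0.55141649 0.196356   0.15677772] [-1.79315926e+02  2.61959710e-02  8.10747743e+01] [-4.54652861 -1.63167764  7.1227438 ] [-0.55208536  0.55724942 -0.00962569]
deckL 149.4
lid freeL 149.4
lid rearL 149.5
lid rearR 149.5
lid midL 149.5
deck rear 149.3
deck rearR 149.5
deckF 149.6
```

View pics/w10.png

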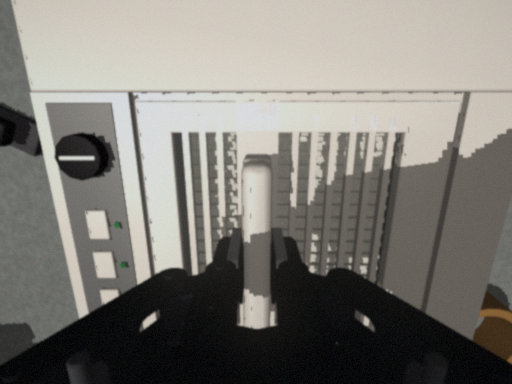

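Depth shows the lid at 149.4–149.5 mm and the deck around it at 149.3–149.6 mm, so it is flush. I'll release the preload and open.

Emit:
{"api": "carry_out", "payload": {
  "motion": [
    {"xyz": [0, 0, -0.05], "rotation": [-0.006, 0, 0], "gripper": 0},
    {"xyz": [0, 0, -0.08], "rotation": [-0.01, 0, 0], "gripper": 0.5},
    {"xyz": [0, 0, -0.08], "rotation": [-0.01, 0, 0], "gripper": 1.5},
    {"xyz": [0, 0, -0.08], "rotation": [-0.01, 0, 0], "gripper": 2.5},
    {"xyz": [0, 0, -0.08], "rotation": [-0.01, 0, 0], "gripper": 3.5},
    {"xyz": [0, 0, -0.08], "rotation": [-0.01, 0, 0], "gripper": 4.5},
    {"xyz": [0, 0, -0.08], "rotation": [-0.01, 0, 0], "gripper": 4.5}
  ]
}}

```text
t: 12.27
tool_pos: [0.5517, 0.1964, 0.1568]
tool_rot: [-179.9, -0.0, 81.1]
contact_force: [0.3, 0.0, 0.8]
finger_gap: 0.045
```

Emit:
{"api": "carry_out", "payload": {
  "motion": [
    {"xyz": [0, 0, 0], "rotation": [0, 0, 0], "gripper": 4.5},
    {"xyz": [0, 0, -0.5], "rotation": [0, 0, 0], "gripper": 4.5},
    {"xyz": [0, 0, -1.5], "rotation": [0, 0, 0], "gripper": 4.5},
    {"xyz": [0, 0, -3.5], "rotation": [0, 0, 0], "gripper": 4.5},
    {"xyz": [0, 0, -6], "rotation": [0, 0, 0], "gripper": 4.5},
    {"xyz": [0, 0, -9], "rotation": [0, 0, 0], "gripper": 4.5},
    {"xyz": [0, 0, -12], "rotation": [0, 0, 0], "gripper": 4.5},
    {"xyz": [0, 0, -14], "rotation": [0, 0, 0], "gripper": 4.5}
  ]
}}

```text
t: 12.93
tool_pos: [0.5526, 0.1971, 0.3009]
tool_rot: [179.9, -0.1, 81.1]
contact_force: [0.7, 1.1, 0.4]
finger_gap: 0.0451
```

```bash
python3 - <<'E'
from h import *
from bench import sensors,vision
for i in range(4): d=vision.snapshot("wrist")
s=sensors.get_state();print(s['t'],s['tool_pos'],s['finger_gap'],s['contact_force'])
cv2.imwrite('pics/w11.png',d['image'][:,:,::-1]); np.savez('w11.npz',**d)
d=vision.snapshot("scene");cv2.imwrite('pics/s11.png',d['image'][:,:,::-1])
E
```

```text
13.1333 [0.55206084 0.19637768 0.29782907] 0.04479854877215691 [-0.43972547 -0.39927673  0.3601298 ]
```

View pics/w11.png

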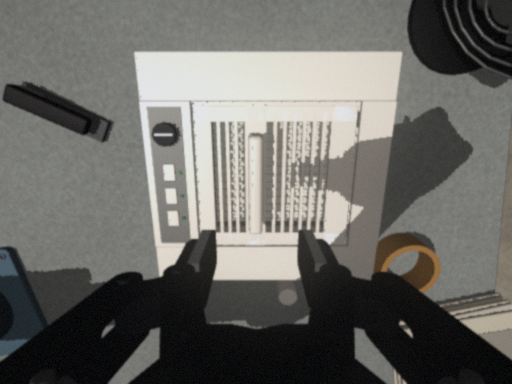

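View pics/s11.png

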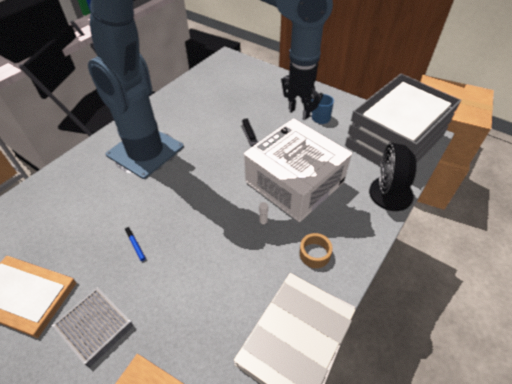

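The wrist view shows the lid inside the opening (columns 193–358, rows 100–246) with even gaps, and the bar at (255,185). The scene view shows the other objects where they were. One last flushness check, then I hand in.

```bash
python3 - <<'E'
from h import *
from bench import sensors,order
W=cloud(load('w11'));z=W[...,2]
for nm,(u,v) in {'deckL':(270,80),'free':(203,150),'free2':(206,230),'rear':(340,130),'rear2':(338,200),'deckrear':(375,150),'deckF':(190,103),'deckR':(280,262)}.items(): print(nm,np.round(np.nanmedian(z[v-2:v+3,u-2:u+3])*1000,1))
s=sensors.get_state();print(s['qd'].round(1),s['contact_force'].round(1))
print(order.finish_job())
E
```

```text
deckL 149.7
free 149.6
free2 305.3
rear 149.4
rear2 149.6
deckrear 149.7
deckF 147.3
deckR 149.6
[-0.1  1.1  0.4  1.   0.  -0.  -0. ] [-0.4  0.3 -0.5]
the job is handed in; nothing more can be done
None
```

The filter lid is back on the air cleaner, flush in the opening and released, and the job was handed in at about 13 s of the 48 s.

I gripped the bar and tilted the lid 20° with the lip down. I slid the lip under the rear ledge, then swung the free edge down in slow steps while holding the bar. I eased off the pressure before letting go and lifted the gripper about 14 cm clear.

**Last checks:**
- **Flushness:** after release, depth put the lid at 149.4–149.6 mm and the deck around it at 149.6–149.7 mm.
- **Gaps:** the last wrist picture shows even gaps around the lid.
- **Contact:** the force on the tool was about zero after release. The contact forces I read while placing the lid stayed under 10 N.
- **Other objects:** they looked unmoved in the last scene picture. I checked this by eye, not by measurement.

**Checks that failed or disagreed:**
- **Depth points:** two points in the final depth check were badly placed. One hit the finger (305.3 mm) and one hit the seam at the opening's front-left corner (147.3 mm), so I discounted both.
- **Camera views:** the three views disagreed by about 2 mm on the cleaner's position, so I used a compromise between them.
- **Light touch:** as I first lowered it, the plate touched the side seats with about 1 N. I raised it 2 mm before sliding the lip in.
- **Refused move:** one move call was refused because I left out the rotation. It had no effect on the arm.

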